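Set the rim gauge over the platter and hold the pointer out

TASK

Set the rim gauge beside the banding wheel for the potter to check the clay platter: with the pointer rod still home, wind the handwheel clockwise by its crank handle until the carriage has come down onto its stop collar, then take the pull knob and draw the sprung pointer rod out until the black ring mark on the rod stands at the mouth of the barrel. Finish holding the rod there against its spring: keep your grip on the knob and do not let go. Leave the platter and everything else on the table undisturbed.

Things in the scene. Friction and masses are not known exactly. Their poses are not given: they have to be found in the camera images.
- gauge: Fixed machine: gauge column (two upright guide rods, a screw, handwheel on top) on a grey 120 x 110 mm foot, tied by a flat bar to a banding wheel (196 mm turntable, locked, top 85 mm up). Origin: on the table, on the axis of column and handwheel. x: level, from the column along the pointer rod to the banding wheel, 370 mm away, roughly world +y (within 0.32 rad). z up.
- handwheel (a joint): Angle in rad, counter-clockwise from above positive, of the handwheel: a level dark disc 112 mm across, 259 to 269 mm above the table, on the column. 0: carriage on its stop, where the wheel comes up hard. Starts at 7.5 to 13 rad. Clockwise from above (value falling) lowers the carriage 20 mm a turn. Takes about 1.5 N at the handle; stays where it is left.
- crank_handle: The handwheel's upright black crank handle, 18 mm in diameter, 273 to 317 mm above the table, 44 mm from the wheel's axis. It spins freely on its pin: gripped from above, it can be carried round a level circle without turning the hand. Origin: on its axis, 270 mm above the table. At wheel angle a it stands in direction pi + a from the gauge's x axis, seen from above.
- carriage (a joint): Height in m of the carriage above its stop: an aluminium block (44 x 80 x 50 mm) on the guide rods, driven by the handwheel. 0: its underside rests on the stop collar. At the start 0.024 to 0.042.
- stop_top (a point): Top face of the stop collar, a 26 mm steel ring 14 mm high clamped on the guide rod at y = -26 mm, 115 mm above the table; fixed.
- barrel_mouth (a point): Centre of the open end of the barrel, a level 22 mm steel tube with a 28 mm aluminium bezel, fixed to the carriage and pointing along the gauge's x. It lies 140 mm from the column's axis; 140 mm above the table when the carriage is on its stop, higher by carriage before.
- pointer_rod (a joint): How far in m the 12 mm steel pointer rod is drawn out of the barrel along the gauge's x. 0: home, where its inner spring pulls it back whenever it is let go. 0.060: the ring mark is at the barrel mouth. The spring pulls with 3 N at home, 9 N at the mark, 12 N at the end of travel (0.090).
- ring_mark (a point): Middle of the black 3 mm ring mark round the rod. It is hidden 60 mm inside the barrel while the rod is home and stands at the mouth when the rod is drawn out 60 mm.
- pull_knob: Upright black ribbed pull knob on the rod, 16 mm in diameter, from 6 to 42 mm above the rod's axis (146 to 182 mm above the table when the carriage is down). Origin: on the rod's axis under the knob, 170 mm from the column's axis while the rod is home (30 mm beyond the mouth). The steel boss under it reaches 9 mm above the axis.
- needle_tip (a point): Tip of the thin bent-down steel needle at the rod's free end, 50 mm farther out than the knob and 26 mm below the rod's axis. Over the platter's rim once the rod is drawn out; it clears the rim by about 12 mm when the carriage is down.
- platter: Dark grey leather-hard clay platter with a ruffled edge and combed rings, 213 mm across, 12 mm thick (16 mm over the ruffles), lying loose on the banding wheel. Origin: centre of its underside, 85 mm above the table. Must not be moved.
- bottle: Plain white bottle with a black cap, 52 mm across, 135 mm high. Origin: centre of its underside. Bystander, behind the column as the robot sees it.
- pigment_jar: Small amber glass jar with a cork, 30 mm across, 44 mm high. Origin: centre of its underside. Bystander, behind the rod.
- brush: Brush, 190 mm long, lying on the table. Bystander, on the robot's side of the rod.
- wood_tool: Flat wooden modelling tool, 185 mm long, 7 mm thick, lying on the table. Bystander, on the robot's side of the rod.
- kiln_prop: White U-shaped kiln prop, 55 x 60 mm, 50 mm high. Origin: centre of its underside. Bystander, on the other side of the column from the banding wheel.
- slip_cup: Small white ceramic cup, 56 mm across, 55 mm high. Origin: centre of its underside. Bystander, behind the rod.

How it is judged (in metres and radians):
On the way, in this order (a step that is already met when the one before it is completed fails the run):
1. the carriage is wound down onto its stop collar, the pointer rod still home (value of joint carriage below 0.001 m and value of joint pointer_rod below 0.008 m), for 0.2 s.
2. the pointer rod is drawn out to its ring mark by the knob (value of joint carriage below 0.001 m and x of ring_mark in the frame of barrel_mouth between -0.004 and 0.004 m and contact force between the fingers and pull_knob above 1.5 N), for 0.4 s.
At the end, for the whole second after the job is handed in: The carriage rests on its stop collar (within 1 mm), the ring mark on the rod stands at the barrel mouth (within 4 mm) and is still, held by the fingers on the pull knob against the spring; platter within 10 mm and the other things within 30 mm of where they stood (all of step 2 and velocity of joint pointer_rod between -0.01 and 0.01 m/s and distance of platter from where it was at the start of the episode below 0.01 m and distance of each of bottle, pigment_jar, brush, wood_tool, kiln_prop, slip_cup from where it was at the start of the episode below 0.03 m); the arm keeps its last pose, push and grip.
It fails at once if the pointer rod is drawn out before the carriage is down (value of joint pointer_rod above 0.015 m and value of joint carriage above 0.004 m).
It fails at once if the platter is moved (distance of platter from where it was at the start of the episode above 0.01 m).
It fails at once if a bystander is disturbed (distance of any of bottle, pigment_jar, brush, wood_tool, kiln_prop, slip_cup from where it was at the start of the episode above 0.03 m).
It also fails if it takes over 58 s, if anything falls off the work surface, if the arm or the gripper's body presses on something with over 40 N, if the wrist force passes 120 N, or if a joint passes its speed limit or range.

ROBOT

A 6-joint arm with a two-finger parallel gripper is mounted at the origin on the work surface. World frame = base frame: x ahead of the robot, y to its left, z up, the work surface at z = 0. Lengths are in mm, angles in degrees, forces in N, time in s.
With the tool pointing down it reaches from about 300 to 850 mm from the base axis. Payload 4.2 kg.
Tool frame: the origin (TCP) lies at the centre of the arm's flange, where the gripper is bolted on; the fingertips stand 191 mm ahead of it and the grasp point (between the pads) lies 172 mm ahead of it; y points along the fingers, x is the direction in which the jaws open and shut, and the axes are right-handed (so a half turn about y gives the same grasp; the last joint's range is limited). The gripper opens to 91 mm and grips with 3 to 60 N. Pads are 32 mm wide; open, the fingers measure 118 mm over their backs; the gripper's body (76 mm by 178 mm) begins 60 mm behind the grasp point.
Start: joints at [68.583, 18.312, 89.639, -0, 72.044, -1.146], TCP at [199.214, 539.385, 404.776] pointing down, gripper open.
Joint ranges: [-177.97, 177.97], [-48.28, 115.42], [12.27, 149.76], [-77.06, 257.06], [2.81, 150.46], [-146.56, 146.56]. Speed limits (degrees/s): [147.25, 147.25, 180, 180, 180, 180].

INTERFACE

Orientations are given as [roll, pitch, yaw] about the fixed x, y, z axes, in that order (R = Rz(yaw) Ry(pitch) Rx(roll)).
In Python, from workcell import env gives the robot as it stands.
- The arm moves only by the tool carry_out, never from a script. Its argument "increments" is a list of rows, each a list of 3 entries, a list of its own where there are three numbers: the turn, a rotation vector about the tool's x, y, z in rad, then the shift along the tool's x, y, z in mm, then the closure, from 0 (fully open) to 1 (shut). In form: [[[wx, wy, wz], [dx, dy, dz], claw], ...]. A call has 1 to 10 rows; each row is the pose to reach, as a shift and turn from the pose commanded when the call began, along the tool's axes at that moment; what a row does not reach only later rows make up. A row lasts 1/12 s, in which the tool goes at most 41.7 mm and 7.16 degrees, less where a joint would pass 70% of its speed; a pose out of reach is approached as far as the arm can. A call with a gripper value outside its range is refused whole. The fingers move at their own pace and stop on an object; "force" is the grip in N (left out, the last holds). Time passes only in rows, so rows that repeat a pose let the fingers close. It gives the time, the measured TCP pose, the force and the opening at its end, in the units of the state.
- env.state(): the state, without advancing time (a new reading comes with each control period).
- env.grab_frame(name): name is "scene" or "top" or "wrist"; returns a dict with "frame" (384x512x3 uint8, blue, green, red), "z_map" (384x512 float32, mm along the optical axis (not along the pixel's ray), 0 where there is no reading), "camera_matrix" (3x3 intrinsics, pixels), "rvec" (rotation vector, rad) and "tvec" (3), from world to camera coordinates, as OpenCV has them; the wrist camera has in their place "hand_eye" (4x4, takes a point from camera to tool coordinates, whose origin is the TCP and whose axes are the tool frame's). Camera axes: x right, y down, z forward; pixel columns grow to the right and rows downward; lengths in mm; the calibration is good to about 2 mm. A picture is of the moment at which its call begins: read the wrist's pose just before it.
- env.job_done(): hands the job in, once; it reports no verdict.
The state is a dict: "time_s": time; "qpos": joint angles; "qvel": joint speeds; "effort": joint torques, N m; "ee_pos": TCP position; "ee_rot": TCP orientation; "force": force on the tool from outside, world axes, zero at the start; "torque": the same for the moment, N m; "gripper_width": finger opening in mm.
Only numpy, scipy, OpenCV 4.12 (cv2) and the standard library are available. Lean on these libraries where they do the work, as an engineer would, in place of code of your own. Each camera call takes 0.05 s, during which the arm holds its last target. There are 200 camera calls.

## Working session

There is one attempt and no reset: what is moved stays moved. The work goes in short steps, Python scripts to look and compute and a tool call to move; the robot and the scene stay as the last step left them, time stands still between calls to the robot, and variables do not carry over. Pictures are saved under pics/ and viewed, about 8 in all and at most 12, crops included, and the job is handed in when it is done.

Besides the shell and the picture viewer there is one more tool, called by a JSON object that holds its "op" and its "data", one argument or row to a line. carry_out: Moves the arm, as the interface text tells. Its arguments: {"type":"object","properties":{"increments":{"type":"array","items":{"type":"array"}},"force":{"type":"number"}},"required":["increments"]}

```bash
mkdir -p pics; ls; python3 - <<'E'
from workcell import env
import cv2,numpy as np
s=env.state();print(s)
for n in("scene","top"):
    f=env.grab_frame(n);np.savez(f"{n}0.npz",**f);cv2.imwrite(f"pics/{n}0.png",f["frame"])
    print(n,f["camera_matrix"].tolist(),f["rvec"],f["tvec"])
a=cv2.imread("pics/scene0.png");b=cv2.imread("pics/top0.png")
E
```

```text
pics
{'time_s': 0.0, 'qpos': array([ 6.85825833e+01,  1.83517988e+01,  8.97072081e+01, -1.03665727e-03,
        7.20424415e+01, -1.14606566e+00]), 'qvel': array([ 0.02411335, -0.01735618,  0.0578966 , -0.00049022,  0.16014461,
       -0.02636464]), 'effort': array([-6.53723646e-05, -4.12468314e+01, -2.31973654e+01,  7.27739884e-02,
        4.55429172e-02, -1.18541038e-04]), 'ee_pos': array([199.16031188, 539.22907449, 403.91295723]), 'ee_rot': array([-89.99895629,   0.1014479 ,  69.72897036]), 'force': array([-0.34665352,  0.10407272, -0.04029203]), 'torque': array([ 0.00011013, -0.02909028, -0.01318331]), 'gripper_width': 91.2536535174999}
scene [[425.9172617764117, 0.0, 249.98659981595875], [0.0, 425.9172617764117, 189.59534409634884], [0.0, 0.0, 1.0]] [ 1.54851239  1.9784397  -0.86886137] [ 171.27409333 -224.97236727 1405.38608619]
top [[456.61067200409497, 0.0, 253.48677008835097], [0.0, 456.61067200409497, 189.94711348209174], [0.0, 0.0, 1.0]] [ 2.07091617 -2.15353256  0.23556284] [  -7.08979616  595.22991691 1247.24595615]
```

View pictures.

View pics/scene0.png

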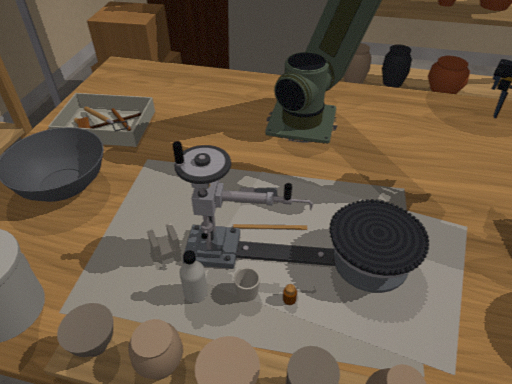

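View pics/top0.png

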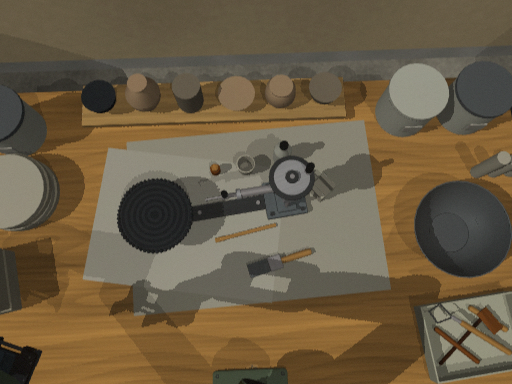

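```bash
cat > h.py <<'E'
import cv2,numpy as np
def cloud(f):
    K=f["camera_matrix"];z=f["z_map"].astype(float);v,u=np.indices(z.shape)
    P=np.stack([(u-K[0,2])/K[0,0]*z,(v-K[1,2])/K[1,1]*z,z],-1)
    R=cv2.Rodrigues(f["rvec"])[0]
    P=(P-f["tvec"].ravel())@R; P[z<=0]=np.nan
    return P
def ray(f,u,v,h):
    K=f["camera_matrix"];R=cv2.Rodrigues(f["rvec"])[0];t=f["tvec"].ravel()
    d=R.T@np.linalg.solve(K,[u,v,1.]);c=-R.T@t
    return c+d*(h-c[2])/d[2]
E
python3 - <<'E'
from h import *
for n in("top","scene"):
    f=dict(np.load(n+"0.npz"));P=cloud(f)
    def circ(sel,name):
        Q=P[sel]; 
        if len(Q)<5: print(n,name,len(Q));return
        (c,r)=cv2.minEnclosingCircle(Q[:,:2].astype(np.float32))
        print(n,name,len(Q),"circ",np.round(c,1),round(r,1),"med",np.round(np.median(Q,0),1),"mean",np.round(Q.mean(0),1))
    x,y,z=P[...,0],P[...,1],P[...,2]
    reg=(x>250)&(x<750)&(y>-300)&(y<400)
    # wheel region
    w=reg&(z>240)&(z<274)&(y<100)
    circ(w,"wheel"); h=reg&(z>285)&(z<335)&(y<100); circ(h,"handle>285")
    circ(reg&(z>92)&(z<115)&(y>100),"platter")
    k=reg&(z>150)&(z<235)&(y>20)&(y<250);circ(k,"rod/knob")
    Q=P[k];i=np.argsort(-Q[:,2])[:15];print(np.round(Q[i],0).tolist())
f=dict(np.load("top0.npz"));print("ray hub",ray(f,292,177,272),"handle",ray(f,310,167,317),"knob",ray(f,225,194,210),"plat",ray(f,155,215,100))
E
```

```text
top wheel 1410 circ [ 580.  -120.6] 56.3 med [ 574.8 -118.4  269.4] mean [ 577.4 -119.   269.3]
top handle>285 70 circ [ 593.7 -162.3] 8.8 med [ 591.6 -161.4  314.8] mean [ 592.1 -161.4  310.3]
top platter 4393 circ [530.1 245.7] 105.8 med [527.3 244.7  98.9] mean [527.9 245.2  98.9]
top rod/knob 132 circ [556.3  60.2] 39.1 med [554.6  47.9 186.5] mean [555.1  51.7 195.4]
[[557.0, 51.0, 226.0], [552.0, 48.0, 226.0], [554.0, 46.0, 226.0], [557.0, 46.0, 225.0], [560.0, 46.0, 225.0], [552.0, 43.0, 225.0], [554.0, 41.0, 225.0], [560.0, 51.0, 225.0], [552.0, 46.0, 225.0], [555.0, 43.0, 225.0], [562.0, 43.0, 224.0], [550.0, 49.0, 223.0], [563.0, 46.0, 223.0], [557.0, 41.0, 223.0], [560.0, 41.0, 222.0]]
scene wheel 1570 circ [ 581.2 -122.2] 56.8 med [ 596.5 -115.2  270.5] mean [ 590.5 -117.4  269.1]
scene handle>285 170 circ [ 596.4 -165. ] 9.5 med [ 600.7 -162.1  307. ] mean [ 599.6 -162.7  305.5]
scene platter 5769 circ [531.1 243.6] 106.8 med [540.9 244.7  99.7] mean [538.5 244.3  99.7]
scene rod/knob 291 circ [559.2  58.2] 38.6 med [562.2  47.1 187.5] mean [560.6  51.4 194.9]
[[555.0, 43.0, 225.0], [564.0, 41.0, 225.0], [556.0, 50.0, 225.0], [553.0, 47.0, 225.0], [558.0, 38.0, 225.0], [563.0, 45.0, 225.0], [561.0, 39.0, 224.0], [561.0, 49.0, 224.0], [556.0, 48.0, 224.0], [558.0, 50.0, 224.0], [565.0, 45.0, 224.0], [562.0, 43.0, 224.0], [558.0, 48.0, 223.0], [556.0, 44.0, 223.0], [558.0, 44.0, 223.0]]
ray hub [ 577.86418965 -122.05847574  272.        ] handle [ 589.2735548  -160.82614582  317.        ] knob [555.11864884  44.22179507 210.        ] plat [526.57480336 244.01416355 100.        ]
```

```bash
cat >> h.py <<'E'
from scipy.spatial.transform import Rotation as Ro
def plan(p0,yaw0,targets):
    """world targets (x,y,z,yaw) -> rows relative to pose p0,yaw0 (tool down)"""
    R=Ro.from_euler('xyz',[-90,0,yaw0],degrees=True).as_matrix();out=[]
    for x,y,z,w in targets:
        d=R.T@(np.array([x,y,z])-p0); out.append([[0,round(-np.radians(w-yaw0),3),0],np.round(d,1).tolist()])
    return out
E
python3 - <<'E'
from h import *
for n in("top","scene"):
    f=dict(np.load(n+"0.npz"));P=cloud(f);d=np.hypot(P[...,0]-580,P[...,1]+121.5)
    for r0,r1 in((0,8),(8,16),(16,25),(25,33)):
        q=P[(d>=r0)&(d<r1)][:,2];print(n,r0,q.max() if len(q) else 0)
p=np.array([199.2,539.4,404.8]);
for r in plan(p,69.73,[(240,500,570,69.73),(585,-140,570,19.7)]):print(r)
E
```

```text
top 0 284.98438955084987
top 8 283.66454756528276
top 16 276.5195441041648
top 25 274.8557460878588
scene 0 283.87476490787486
scene 8 282.2285785583257
scene 16 282.11041588732405
scene 25 273.7660604808928
[[0, np.float64(-0.0), 0], [-22.8, -165.2, -51.9]]
[[0, np.float64(0.873), 0], [-503.7, -165.2, -597.3]]
```

{"op": "carry_out", "data": {
  "increments": [
    [[0, 0, 0], [-10, -40, 0], 0],
    [[0, 0, 0], [-20, -80, 0], 0],
    [[0, 0, 0], [-22, -120, -15], 0],
    [[0, 0, 0], [-23, -160, -40], 0],
    [[0, 0.1, 0], [-60, -165, -75], 0],
    [[0, 0.2, 0], [-85, -165, -105], 0],
    [[0, 0.3, 0], [-110, -165, -135], 0],
    [[0, 0.4, 0], [-135, -165, -165], 0],
    [[0, 0.5, 0], [-160, -165, -195], 0],
    [[0, 0.6, 0], [-185, -165, -225], 0]
  ]
}}

```text
time_s: 0.93
ee_pos: [346.5, 286.0, 569.5]
ee_rot: [-90.0, 0.0, 35.1]
force: [1.3, 1.0, 0.3]
gripper_width: 90.8
```

{"op": "carry_out", "data": {
  "increments": [
    [[0, 0.07, 0], [-5, 0, -30], 0],
    [[0, 0.14, 0], [-10, 0, -60], 0],
    [[0, 0.2, 0], [-15, 0, -95], 0],
    [[0, 0.27, 0], [-20, 0, -130], 0],
    [[0, 0.273, 0], [-25, 0, -160], 0],
    [[0, 0.273, 0], [-30, 0, -190], 0],
    [[0, 0.273, 0], [-35, 0, -220], 0],
    [[0, 0.273, 0], [-40, 0, -250], 0],
    [[0, 0.273, 0], [-45, 0, -280], 0],
    [[0, 0.273, 0], [-50, 0, -310], 0]
  ]
}}

```text
time_s: 1.77
ee_pos: [485.1, 4.6, 569.4]
ee_rot: [-90.0, 0.0, 19.7]
force: [0.5, 1.3, 0.1]
gripper_width: 91.2
```

```bash
python3 - <<'E'
from h import *
from workcell import env
s=env.state();print(s["time_s"],s["ee_pos"],s["ee_rot"],s["qpos"],s["force"])
for r in plan(s["ee_pos"],s["ee_rot"][2],[(585,-140,570,19.7)]):print(r)
E
```

```text
1.7667 [485.09214518   4.56080175 569.40648729] [-8.99762591e+01  3.09575405e-02  1.96934305e+01] [-8.23094642e-01  6.55359329e+00  8.19037111e+01  1.13894831e-02
  9.15800101e+01 -2.05162084e+01] [0.50127526 1.26420302 0.11853766]
[[0, np.float64(-0.0), 0], [45.3, -0.6, -169.8]]
```

{"op": "carry_out", "data": {
  "increments": [
    [[0, 0, 0], [8, 0, -35], 0],
    [[0, 0, 0], [16, 0, -70], 0],
    [[0, 0, 0], [25, 0, -105], 0],
    [[0, 0, 0], [34, 0, -140], 0],
    [[0, 0, 0], [42, 0, -172], 0],
    [[0, 0, 0], [47, 0, -195], 0],
    [[0, 0, 0], [47, 0, -195], 0],
    [[0, 0, 0], [47, 0, -195], 0],
    [[0, 0, 0], [47, 0, -195], 0]
  ]
}}

```text
time_s: 2.52
ee_pos: [594.6, -161.3, 569.3]
ee_rot: [-89.9, 0.0, 19.7]
force: [-0.1, 0.4, 0.9]
gripper_width: 91.4
```

```bash
cat >> h.py <<'E'
def wcloud(f,s):
    g=dict(f,rvec=np.zeros(3),tvec=np.zeros(3));P=cloud(g)
    H=f["hand_eye"];R=Ro.from_euler('xyz',s["ee_rot"],degrees=True).as_matrix()
    return (P@H[:3,:3].T+H[:3,3])@R.T+s["ee_pos"]
E
python3 - <<'E'
from h import *
from workcell import env
s=env.state();f=env.grab_frame("wrist");cv2.imwrite("pics/w1.png",f["frame"])
print(s["ee_pos"],s["ee_rot"],f["hand_eye"].round(3).tolist())
P=wcloud(f,s);x,y,z=P[...,0],P[...,1],P[...,2]
reg=np.hypot(x-580,y+121.5)<75
for nm,sel in(("wheel",(z>262)&(z<275)),("hand",(z>290)&(z<330)),("hub",(z>278)&(z<288))):
    Q=P[sel&reg]
    if len(Q)>4:
        c,r=cv2.minEnclosingCircle(Q[:,:2].astype(np.float32));print(nm,len(Q),np.round(c,1),round(r,1),np.median(Q,0).round(1),Q[:,2].max().round(1))
E
```

```text
[ 594.61593992 -161.28487008  569.32101932] [-8.99267443e+01  4.30955586e-02  1.97182622e+01] [[1.0, -0.001, 0.001, 0.119], [-0.001, -0.283, 0.959, 20.993], [-0.001, -0.959, -0.283, 80.02], [0.0, 0.0, 0.0, 1.0]]
wheel 12555 [ 581.3 -121.6] 56.0 [ 578.  -115.2  268.4] 274.9
hand 630 [ 595.6 -162.7] 9.0 [ 594.8 -160.1  315.5] 318.1
hub 772 [ 583.  -136.1] 29.8 [ 582.4 -122.1  278.7] 287.6
```

View pics/w1.png

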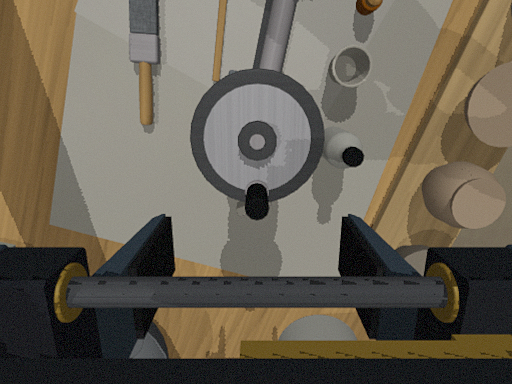

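{"op": "carry_out", "data": {
  "increments": [
    [[0, 0, 0], [0.5, 30, 0], 0],
    [[0, 0, 0], [0.5, 60, 0], 0],
    [[0, 0, 0], [0.5, 80, 0], 0],
    [[0, 0, 0], [0.5, 92, 0], 0],
    [[0, 0, 0], [0.5, 92, 0], 0],
    [[0, 0, 0], [0.5, 92, 0], 0.4]
  ],
  "force": 15
}}

```text
time_s: 3.07
ee_pos: [594.8, -160.4, 478.2]
ee_rot: [-90.0, 0.0, 19.8]
force: [-0.7, -0.5, 0.4]
gripper_width: 87.1
```

{"op": "carry_out", "data": {
  "increments": [
    [[0, 0, 0], [0, 0, 0], 1],
    [[0, 0, 0], [0, 0, 0], 1],
    [[0, 0, 0], [0, 0, 0], 1],
    [[0, 0, 0], [0, 0, 0], 1],
    [[0, 0, 0], [0, 0, 0], 1],
    [[0, 0, 0], [0, 0, 0], 1]
  ],
  "force": 15
}}

```text
time_s: 3.57
ee_pos: [595.2, -161.5, 478.0]
ee_rot: [-90.0, -0.0, 19.7]
force: [-0.1, 0.7, -0.6]
gripper_width: 47.8
```

```bash
python3 - <<'E'
from h import *
from workcell import env
s=env.state();print(s["time_s"],s["ee_pos"],s["ee_rot"],s["force"],s["gripper_width"])
c=np.array([581.,-121.7]);p=s["ee_pos"];yw=s["ee_rot"][2]
a0=np.degrees(np.arctan2(*(p[:2]-c)[::-1]));print("phase",a0,"r",np.hypot(*(p[:2]-c)))
a0=-70.5
for k in range(3):
    q=lambda a:np.array([*(c+44*np.array([np.cos(np.radians(a)),np.sin(np.radians(a))])),p[2]])
    st=a0-120*k
    print(k,[r[1] for r in plan(q(st),yw,[(*q(st-12*i),yw) for i in range(1,11)])])
E
```

```text
3.5667 [ 595.23307067 -161.47753991  477.98383341] [-9.00083872e+01 -2.36964226e-02  1.97047132e+01] [-0.05531153  0.7326968  -0.60672778] 47.7866613282971
phase -70.31193903781009 r 42.24728372266031
0 [[-9.1, 0.0, 1.0], [-17.9, 0.0, 3.9], [-25.8, 0.0, 8.5], [-32.6, 0.0, 14.7], [-38.0, 0.0, 22.1], [-41.7, 0.0, 30.6], [-43.6, 0.0, 39.6], [-43.6, 0.0, 48.8], [-41.6, 0.0, 57.7], [-37.9, 0.0, 66.1]]
1 [[5.4, 0.0, 7.4], [12.3, 0.0, 13.6], [20.3, 0.0, 18.1], [29.0, 0.0, 20.9], [38.2, 0.0, 21.9], [47.3, 0.0, 20.9], [56.1, 0.0, 18.0], [64.0, 0.0, 13.4], [70.8, 0.0, 7.2], [76.2, 0.0, -0.3]]
2 [[3.7, -0.0, -8.4], [5.6, -0.0, -17.4], [5.6, -0.0, -26.6], [3.6, -0.0, -35.6], [-0.2, -0.0, -44.0], [-5.6, -0.0, -51.4], [-12.4, -0.0, -57.6], [-20.4, -0.0, -62.1], [-29.2, -0.0, -64.9], [-38.3, -0.0, -65.9]]
```

{"op": "carry_out", "data": {
  "increments": [
    [[0, 0, 0], [0, 0, -1], 1],
    [[0, 0, 0], [0, 0, -1.5], 1],
    [[0, 0, 0], [0, 0, -1.5], 1],
    [[0, 0, 0], [0, 0, -1.5], 1],
    [[0, 0, 0], [0, 0, -1.5], 1],
    [[0, 0, 0], [0, 0, -1.5], 1],
    [[0, 0, 0], [0, 0, -1.5], 1],
    [[0, 0, 0], [0, 0, -1.5], 1]
  ]
}}

```text
time_s: 4.23
ee_pos: [595.7, -162.9, 477.7]
ee_rot: [-90.0, 0.0, 19.7]
force: [-1.4, -0.7, -0.6]
gripper_width: 17.4
```

{"op": "carry_out", "data": {
  "increments": [
    [[0, 0, 0], [-9.1, 0, 1], 1],
    [[0, 0, 0], [-17.9, 0, 3.9], 1],
    [[0, 0, 0], [-25.8, 0, 8.5], 1],
    [[0, 0, 0], [-32.6, 0, 14.7], 1],
    [[0, 0, 0], [-38, 0, 22.1], 1],
    [[0, 0, 0], [-41.7, 0, 30.6], 1],
    [[0, 0, 0], [-43.6, 0, 39.6], 1],
    [[0, 0, 0], [-43.6, 0, 48.8], 1],
    [[0, 0, 0], [-41.6, 0, 57.7], 1],
    [[0, 0, 0], [-37.9, 0, 66.1], 1]
  ]
}}

```text
time_s: 5.07
ee_pos: [537.5, -112.6, 477.7]
ee_rot: [-90.0, 0.0, 19.7]
force: [3.5, -2.7, -3.5]
gripper_width: 17.5
```

{"op": "carry_out", "data": {
  "increments": [
    [[0, 0, 0], [5.4, 0, 7.4], 1],
    [[0, 0, 0], [12.3, 0, 13.6], 1],
    [[0, 0, 0], [20.3, 0, 18.1], 1],
    [[0, 0, 0], [29, 0, 20.9], 1],
    [[0, 0, 0], [38.2, 0, 21.9], 1],
    [[0, 0, 0], [47.3, 0, 20.9], 1],
    [[0, 0, 0], [56.1, 0, 18], 1],
    [[0, 0, 0], [64, 0, 13.4], 1],
    [[0, 0, 0], [70.8, 0, 7.2], 1],
    [[0, 0, 0], [76.2, 0, -0.3], 1]
  ]
}}

```text
time_s: 5.9
ee_pos: [610.0, -88.1, 477.6]
ee_rot: [-89.9, 0.2, 19.7]
force: [-5.1, -3.5, 1.7]
gripper_width: 17.8
```

{"op": "carry_out", "data": {
  "increments": [
    [[0, 0, 0], [3.7, 0, -8.4], 1],
    [[0, 0, 0], [5.6, 0, -17.4], 1],
    [[0, 0, 0], [5.6, 0, -26.6], 1],
    [[0, 0, 0], [3.6, 0, -35.6], 1],
    [[0, 0, 0], [-0.2, 0, -44], 1],
    [[0, 0, 0], [-5.6, 0, -51.4], 1],
    [[0, 0, 0], [-12.4, 0, -57.6], 1],
    [[0, 0, 0], [-20.4, 0, -62.1], 1],
    [[0, 0, 0], [-29.2, 0, -64.9], 1],
    [[0, 0, 0], [-38.3, 0, -65.9], 1]
  ]
}}

```text
time_s: 6.73
ee_pos: [595.4, -163.3, 477.7]
ee_rot: [-90.0, -0.1, 19.7]
force: [0.1, 5.0, -0.8]
gripper_width: 17.3
```

Forces stay low; second turn.

{"op": "carry_out", "data": {
  "increments": [
    [[0, 0, 0], [-9.1, 0, 1], 1],
    [[0, 0, 0], [-17.9, 0, 3.9], 1],
    [[0, 0, 0], [-25.8, 0, 8.5], 1],
    [[0, 0, 0], [-32.6, 0, 14.7], 1],
    [[0, 0, 0], [-38, 0, 22.1], 1],
    [[0, 0, 0], [-41.7, 0, 30.6], 1],
    [[0, 0, 0], [-43.6, 0, 39.6], 1],
    [[0, 0, 0], [-43.6, 0, 48.8], 1],
    [[0, 0, 0], [-41.6, 0, 57.7], 1],
    [[0, 0, 0], [-37.9, 0, 66.1], 1]
  ]
}}

```text
time_s: 7.57
ee_pos: [537.5, -112.9, 477.7]
ee_rot: [-90.1, 0.1, 19.7]
force: [2.9, -2.3, -4.6]
gripper_width: 17.6
```

{"op": "carry_out", "data": {
  "increments": [
    [[0, 0, 0], [5.4, 0, 7.4], 1],
    [[0, 0, 0], [12.3, 0, 13.6], 1],
    [[0, 0, 0], [20.3, 0, 18.1], 1],
    [[0, 0, 0], [29, 0, 20.9], 1],
    [[0, 0, 0], [38.2, 0, 21.9], 1],
    [[0, 0, 0], [47.3, 0, 20.9], 1],
    [[0, 0, 0], [56.1, 0, 18], 1],
    [[0, 0, 0], [64, 0, 13.4], 1],
    [[0, 0, 0], [70.8, 0, 7.2], 1],
    [[0, 0, 0], [76.2, 0, -0.3], 1]
  ]
}}

```text
time_s: 8.4
ee_pos: [610.1, -88.4, 477.6]
ee_rot: [-89.9, 0.1, 19.7]
force: [-5.0, -4.1, -0.3]
gripper_width: 17.4
```

{"op": "carry_out", "data": {
  "increments": [
    [[0, 0, 0], [3.7, 0, -8.4], 1],
    [[0, 0, 0], [5.6, 0, -17.4], 1],
    [[0, 0, 0], [5.6, 0, -26.6], 1],
    [[0, 0, 0], [3.6, 0, -35.6], 1],
    [[0, 0, 0], [-0.2, 0, -44], 1],
    [[0, 0, 0], [-5.6, 0, -51.4], 1],
    [[0, 0, 0], [-12.4, 0, -57.6], 1],
    [[0, 0, 0], [-20.4, 0, -62.1], 1],
    [[0, 0, 0], [-29.2, 0, -64.9], 1],
    [[0, 0, 0], [-38.3, 0, -65.9], 1]
  ]
}}

```text
time_s: 9.23
ee_pos: [595.6, -163.3, 477.6]
ee_rot: [-90.0, -0.1, 19.7]
force: [-0.4, 5.0, -2.4]
gripper_width: 17.3
```

{"op": "carry_out", "data": {
  "increments": [
    [[0, 0, 0], [-3, 0, 0.1], 1],
    [[0, 0, 0], [-6, 0, 0.5], 1],
    [[0, 0, 0], [-8, 0, 0.8], 1],
    [[0, 0, 0], [-9.5, 0, 1], 1],
    [[0, 0, 0], [-9.5, 0, 1], 1],
    [[0, 0, 0], [-9.5, 0, 1], 1]
  ]
}}

```text
time_s: 9.73
ee_pos: [586.5, -165.3, 477.7]
ee_rot: [-90.0, 0.0, 19.7]
force: [0.1, 3.7, -2.3]
gripper_width: 17.5
```

{"op": "carry_out", "data": {
  "increments": [
    [[0, 0, 0], [-1, 0, 0.2], 1],
    [[0, 0, 0], [-2, 0, 0.4], 1],
    [[0, 0, 0], [-2, 0, 0.4], 1],
    [[0, 0, 0], [-2, 0, 0.4], 1]
  ]
}}

```text
time_s: 10.07
ee_pos: [585.6, -165.4, 477.7]
ee_rot: [-90.1, -0.2, 19.7]
force: [3.9, 3.4, -4.0]
gripper_width: 17.7
```

{"op": "carry_out", "data": {
  "increments": [
    [[0, 0, 0], [-1, 0, 0.2], 1],
    [[0, 0, 0], [-2, 0, 0.4], 1],
    [[0, 0, 0], [-2, 0, 0.4], 1],
    [[0, 0, 0], [-2, 0, 0.4], 1]
  ]
}}

```text
time_s: 10.4
ee_pos: [584.6, -165.5, 477.7]
ee_rot: [-90.1, -0.5, 19.7]
force: [9.9, 4.8, -5.6]
gripper_width: 18.0
```

```bash
python3 - <<'E'
from h import *
from workcell import env
print(env.state()["force"])
f=env.grab_frame("scene");np.savez("scene1.npz",**f)
P=cloud(f);x,y,z=P[...,0],P[...,1],P[...,2]
Q=P[(np.hypot(x-557.5,y-45.5)<14)&(z>130)];print("knob",len(Q),np.sort(Q[:,2])[-8:].round(1),Q[Q[:,2]>165].mean(0).round(1))
cv2.imwrite("pics/s1.png",cv2.resize(f["frame"][130:290,150:350],None,fx=3,fy=3))
E
```

```text
[ 9.91966058  4.80682146 -5.5617287 ]
knob 176 [183.7 183.7 183.8 183.8 184.4 185.3 185.4 186. ] [561.5  45.5 177.7]
```

View pics/s1.png

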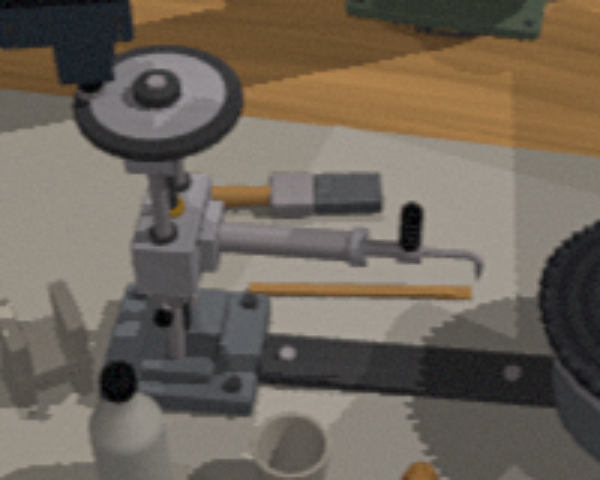

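{"op": "carry_out", "data": {
  "increments": [
    [[0, 0, 0], [2, 0, -0.4], 1],
    [[0, 0, 0], [2.5, 0, -0.4], 0.6],
    [[0, 0, 0], [2.5, 0, -0.4], 0.3],
    [[0, 0, 0], [2.5, 0, -0.4], 0.3],
    [[0, 0, 0], [2.5, 0, -0.4], 0.3],
    [[0, 0, 0], [2.5, 0, -0.4], 0.3],
    [[0, 0, 0], [2.5, -25, -0.4], 0.3],
    [[0, 0, 0], [2.5, -60, -0.4], 0.3],
    [[0, 0, 0], [2.5, -90, -0.4], 0.3]
  ]
}}

```text
time_s: 11.2
ee_pos: [584.6, -165.6, 569.1]
ee_rot: [-90.0, 0.0, 19.7]
force: [0.0, -0.9, 0.3]
gripper_width: 63.3
```

```bash
python3 - <<'E'
from h import *
from workcell import env
s=env.state();print(s["time_s"],s["ee_pos"],s["ee_rot"],s["qpos"][5],s["force"],s["gripper_width"])
for r in plan(s["ee_pos"],s["ee_rot"][2],[(553,68,560,97.9)]):print(r)
E
```

```text
11.2 [ 584.63270587 -165.606986    569.13038136] [-9.00040072e+01  3.47247066e-02  1.96921115e+01] -36.58871794724246 [ 0.04264454 -0.88035013  0.31609415] 63.33663442084528
[[0, np.float64(-1.365), 0], [48.9, 9.1, 230.6]]
```

{"op": "carry_out", "data": {
  "increments": [
    [[0, -0.12, 0], [5, 0, 22], 0.3],
    [[0, -0.24, 0], [10, 0, 45], 0.3],
    [[0, -0.36, 0], [15, 0, 68], 0.3],
    [[0, -0.48, 0], [20, 0, 92], 0.3],
    [[0, -0.6, 0], [25, 0, 116], 0.3],
    [[0, -0.72, 0], [30, 0, 140], 0.3],
    [[0, -0.84, 0], [35, 0, 160], 0.3],
    [[0, -0.96, 0], [40, 0, 180], 0.3],
    [[0, -1.08, 0], [44, 0, 198], 0.3],
    [[0, -1.2, 0], [46, 0, 209], 0.3]
  ]
}}

```text
time_s: 12.03
ee_pos: [557.3, 48.3, 568.0]
ee_rot: [-90.0, -0.0, 88.9]
force: [-0.5, -1.0, 0.6]
gripper_width: 64.1
```

{"op": "carry_out", "data": {
  "increments": [
    [[0, -0.1, 0], [0, 0, 0], 0.3],
    [[0, -0.165, 0], [0, 0, 0], 0.3],
    [[0, -0.165, 0], [0, 0, 0], 0.3],
    [[0, -0.165, 0], [0, 0, 0], 0.3],
    [[0, -0.165, 0], [0, 0, 0], 0.3]
  ]
}}

```text
time_s: 12.45
ee_pos: [557.7, 46.6, 567.9]
ee_rot: [-90.0, 0.0, 97.8]
force: [0.6, -0.1, -0.9]
gripper_width: 64.1
```

```bash
python3 - <<'E'
from h import *
from workcell import env
s=env.state();f=env.grab_frame("wrist");cv2.imwrite("pics/w2.png",f["frame"]);print(s["ee_pos"],s["ee_rot"],s["gripper_width"])
P=wcloud(f,s);x,y,z=P[...,0],P[...,1],P[...,2]
dark=f["frame"].max(2)<70
Q=P[(np.hypot(x-557.5,y-45.5)<30)&(z>160)&(z<195)];c,r=cv2.minEnclosingCircle(Q[:,:2].astype(np.float32));print("knob",len(Q),np.round(c,1),r,Q.mean(0),np.sort(Q[:,2])[-5:])
Q=P[(np.hypot(x-581,y+121.7)<60)&(z>262)&(z<273)]
if len(Q): print("wheel",cv2.minEnclosingCircle(Q[:,:2].astype(np.float32)))
# rod/barrel axis: top points along gauge x
u=np.array([np.cos(np.radians(97.9)),np.sin(np.radians(97.9))]);D=P[...,:2]-[581,-121.7]
gx=D@u;gy=D@[-u[1],u[0]]
for a in range(60,225,10):
    m=(gx>a)&(gx<a+10)&(np.abs(gy)<25)&(z>125)&(z<160)
    if m.sum()>3: print(a,m.sum(),"ymid",round((gy[m].min()+gy[m].max())/2,1),"w",round(np.ptp(gy[m]),1),"ztop",round(z[m].max(),1))
E
```

```text
[557.71771454  46.58569178 567.85417714] [-9.00121995e+01  5.34836025e-03  9.78138873e+01] 64.11870739385627
knob 211 [558.7  47.5] 8.270424842834473 [557.08637823  47.15647467 178.02664383] [182.97935478 183.11972368 183.12802219 183.43629928 183.57415269]
wheel ((580.7385864257812, -121.17072296142578), 56.25889587402344)
60 152 ymid 0.4 w 19.9 ztop 151.7
70 148 ymid 0.4 w 20.0 ztop 151.6
80 156 ymid -0.7 w 22.3 ztop 152.1
90 154 ymid -0.8 w 22.1 ztop 151.6
100 161 ymid -0.9 w 21.8 ztop 151.4
110 156 ymid -0.7 w 21.7 ztop 151.2
120 149 ymid -0.3 w 25.5 ztop 153.3
130 199 ymid -0.4 w 26.2 ztop 155.1
140 96 ymid -0.7 w 25.8 ztop 153.3
150 89 ymid -1.3 w 11.5 ztop 146.7
160 52 ymid 0.5 w 14.4 ztop 159.1
170 45 ymid 2.8 w 9.9 ztop 159.8
180 41 ymid -0.8 w 4.8 ztop 144.1
190 44 ymid -0.8 w 5.0 ztop 144.4
200 40 ymid -1.0 w 5.0 ztop 143.3
210 42 ymid -1.5 w 5.8 ztop 142.8
220 11 ymid -1.0 w 4.4 ztop 138.1
```

View pics/w2.png

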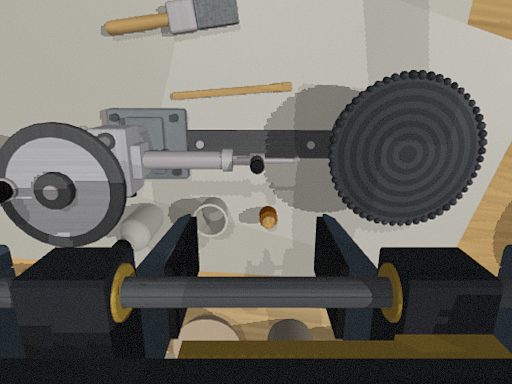

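{"op": "carry_out", "data": {
  "increments": [
    [[0, 0, 0], [0.5, 35, 0], 0.5],
    [[0, 0, 0], [0.5, 70, 0], 0.6],
    [[0, 0, 0], [0.5, 105, 0], 0.6],
    [[0, 0, 0], [0.5, 140, 0], 0.6],
    [[0, 0, 0], [0.5, 170, 0], 0.6],
    [[0, 0, 0], [0.5, 190, 0], 0.6],
    [[0, 0, 0], [0.5, 205, 0], 0.6],
    [[0, 0, 0], [0.5, 215, 0], 0.6],
    [[0, 0, 0], [0.5, 217, 0], 0.6],
    [[0, 0, 0], [0.5, 217, 0], 0.6]
  ],
  "force": 30
}}

```text
time_s: 13.33
ee_pos: [557.9, 47.2, 350.6]
ee_rot: [-90.0, -0.0, 97.9]
force: [0.2, 0.6, 0.5]
gripper_width: 36.4
```

{"op": "carry_out", "data": {
  "increments": [
    [[0, 0, 0], [0, 0, 0], 1],
    [[0, 0, 0], [0, 0, 0], 1],
    [[0, 0, 0], [0, 0, 0], 1],
    [[0, 0, 0], [0, 0, 0], 1],
    [[0, 0, 0], [0, 0, 0], 1],
    [[0, 0, 0], [0, 0, 0], 1],
    [[0, 0, 0], [0, 0, 0], 1]
  ],
  "force": 30
}}

```text
time_s: 13.92
ee_pos: [558.0, 47.2, 351.6]
ee_rot: [-90.1, 0.0, 97.9]
force: [0.7, -0.9, 4.8]
gripper_width: 15.2
```

{"op": "carry_out", "data": {
  "increments": [
    [[0, 0, 0], [5, 0, 0], 1],
    [[0, 0, 0], [11, 0, 0], 1],
    [[0, 0, 0], [18, 0, 0], 1],
    [[0, 0, 0], [25, 0, 0], 1],
    [[0, 0, 0], [32, 0, 0], 1],
    [[0, 0, 0], [39, 0, 0], 1],
    [[0, 0, 0], [46, 0, 0], 1],
    [[0, 0, 0], [53, 0, 0], 1],
    [[0, 0, 0], [58, 0, 0], 1],
    [[0, 0, 0], [60, 0, 0], 1]
  ]
}}

```text
time_s: 14.75
ee_pos: [550.0, 105.8, 351.5]
ee_rot: [-90.1, 0.3, 98.0]
force: [1.5, -8.8, 4.9]
gripper_width: 15.1
```

{"op": "carry_out", "data": {
  "increments": [
    [[0, 0, 0], [0, 0, 0], 1],
    [[0, 0, 0], [0, 0, 0], 1],
    [[0, 0, 0], [0, 0, 0], 1],
    [[0, 0, 0], [0, 0, 0], 1],
    [[0, 0, 0], [0, 0, 0], 1]
  ]
}}

```text
time_s: 15.17
ee_pos: [550.1, 105.3, 351.5]
ee_rot: [-90.1, 0.3, 98.0]
force: [2.2, -8.1, 5.2]
gripper_width: 15.3
```

```bash
python3 - <<'E'
from h import *
from workcell import env
s=env.state();print(s["ee_pos"],s["force"],s["gripper_width"],"drawn",np.hypot(*(s["ee_pos"][:2]-[558,47.2])))
f=env.grab_frame("wrist");g=env.grab_frame("scene");np.savez("w3.npz",**f);np.savez("s3.npz",**g)
a=cv2.resize(f["frame"][60:260,120:420],None,fx=2,fy=2);b=cv2.resize(g["frame"][150:250,220:370],None,fx=4,fy=4)[:, :600]
cv2.imwrite("pics/m3.png",cv2.resize(np.vstack([a[:200],b]),None,fx=1,fy=1))
E
```

```text
[550.11386198 105.33761247 351.50792822] [ 2.21541444 -8.07407107  5.15499858] 15.3463457602445 drawn 58.670036272210766
```

View pics/m3.png

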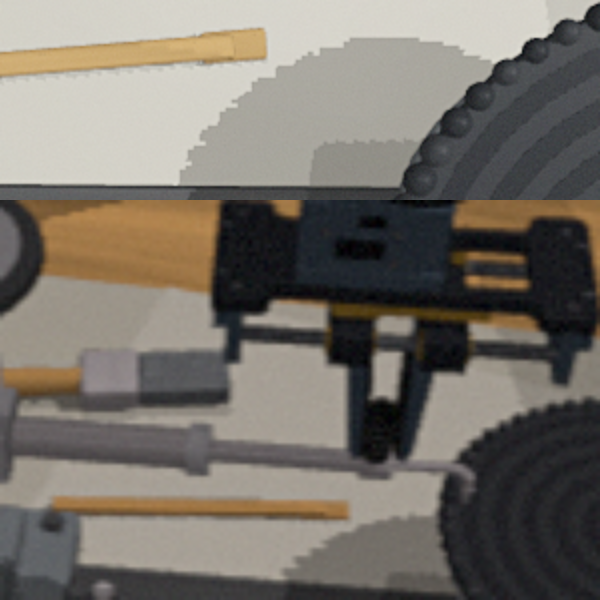

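{"op": "carry_out", "data": {
  "increments": [
    [[0, 0, 0], [0.7, 0, 0], 1],
    [[0, 0, 0], [1.5, 0, 0], 1],
    [[0, 0, 0], [1.5, 0, 0], 1],
    [[0, 0, 0], [1.5, 0, 0], 1],
    [[0, 0, 0], [1.5, 0, 0], 1]
  ]
}}

```text
time_s: 15.68
ee_pos: [549.9, 106.8, 351.5]
ee_rot: [-90.1, 0.3, 98.0]
force: [2.1, -9.1, 4.8]
gripper_width: 15.1
```

```bash
python3 - <<'E'
from h import *
from workcell import env
s=env.state();print(s["ee_pos"],s["force"],s["gripper_width"],"drawn",np.hypot(*(s["ee_pos"][:2]-[558,47.2])))
f=env.grab_frame("wrist");g=env.grab_frame("scene")
u=np.array([np.cos(np.radians(97.9)),np.sin(np.radians(97.9))])
def prof(P,im,nm):
    D=P[...,:2]-[581,-121.5];gx=D@u;gy=D@[-u[1],u[0]];z=P[...,2]
    for a in range(126,176,2):
        m=(gx>=a)&(gx<a+2)&(np.abs(gy)<16)&(z>132)&(z<157)
        if m.sum()>1: print(nm,a,m.sum(),"ztop",z[m].max().round(1),"w",np.ptp(gy[m]).round(1),"int",im[m].mean().round(0),im[m].min())
prof(wcloud(f,s),f["frame"],"w");prof(cloud(g),g["frame"],"s")
a=cv2.resize(f["frame"][130:230,0:300],None,fx=2,fy=2);b=cv2.resize(g["frame"][200:280,240:360],None,fx=5,fy=5)
cv2.imwrite("pics/m4.png",np.vstack([a,b]))
E
```

```text
[549.9239351  106.75580962 351.5178531 ] [ 2.09411825 -9.05426379  4.77682298] 15.07355761439381 drawn 60.10089253659538
w 126 49 ztop 151.4 w 17.8 int 146.0 128
w 128 112 ztop 153.7 w 25.5 int 151.0 108
w 130 157 ztop 154.2 w 25.9 int 150.0 117
w 132 164 ztop 153.9 w 25.6 int 151.0 118
w 134 155 ztop 153.8 w 26.3 int 147.0 114
w 136 158 ztop 153.9 w 26.2 int 147.0 112
w 138 315 ztop 153.7 w 27.0 int 121.0 18
w 140 318 ztop 153.3 w 26.3 int 103.0 16
w 142 67 ztop 145.9 w 11.0 int 138.0 106
w 144 66 ztop 145.8 w 11.1 int 137.0 97
w 146 64 ztop 146.0 w 11.3 int 138.0 92
w 148 67 ztop 146.1 w 10.9 int 139.0 93
w 150 66 ztop 146.2 w 11.1 int 139.0 103
w 152 71 ztop 145.9 w 11.0 int 139.0 112
w 154 65 ztop 145.8 w 10.7 int 139.0 110
w 156 74 ztop 145.9 w 10.7 int 139.0 111
w 158 67 ztop 146.4 w 10.6 int 140.0 110
w 160 61 ztop 145.7 w 10.4 int 140.0 112
w 162 69 ztop 146.5 w 11.2 int 139.0 110
w 164 66 ztop 146.0 w 10.6 int 139.0 111
w 166 68 ztop 146.2 w 10.9 int 139.0 109
w 168 65 ztop 146.1 w 10.5 int 140.0 109
w 170 66 ztop 145.9 w 10.5 int 140.0 107
w 172 67 ztop 146.4 w 10.3 int 141
[... 285 characters left out ...]
38 5 ztop 148.2 w 8.0 int 76.0 66
s 140 5 ztop 147.8 w 7.4 int 83.0 73
s 142 5 ztop 146.9 w 7.2 int 99.0 85
s 144 6 ztop 148.1 w 6.2 int 95.0 74
s 146 6 ztop 148.6 w 8.2 int 94.0 75
s 148 4 ztop 146.7 w 7.9 int 100.0 90
s 150 6 ztop 146.5 w 9.2 int 96.0 77
s 152 5 ztop 148.0 w 9.4 int 96.0 76
s 154 5 ztop 146.4 w 9.6 int 94.0 78
s 156 6 ztop 148.1 w 9.0 int 95.0 76
s 158 4 ztop 148.7 w 1.9 int 90.0 78
s 160 5 ztop 146.6 w 6.5 int 91.0 74
s 162 5 ztop 148.8 w 4.5 int 91.0 74
s 164 5 ztop 148.3 w 7.4 int 92.0 78
s 166 5 ztop 148.0 w 5.3 int 92.0 78
s 168 5 ztop 146.6 w 9.3 int 93.0 77
s 170 6 ztop 148.3 w 6.2 int 94.0 75
s 172 6 ztop 149.4 w 5.7 int 94.0 76
s 174 6 ztop 145.8 w 9.7 int 92.0 73
```

View pics/m4.png

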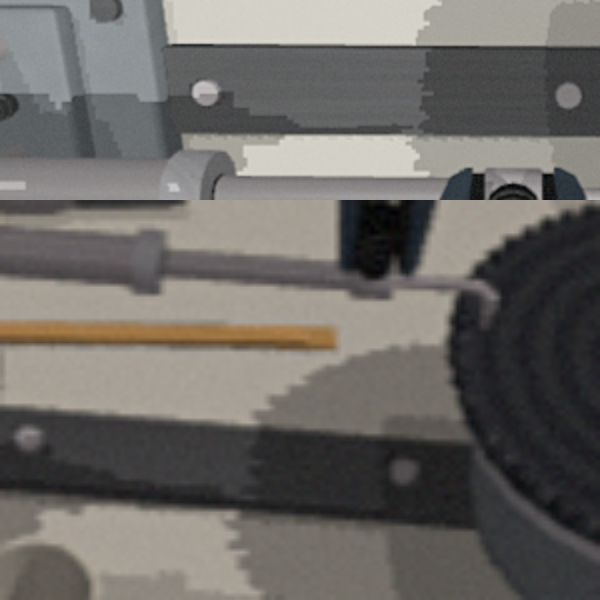

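```bash
python3 - <<'E'
from h import *
from workcell import env
s=env.state();f=env.grab_frame("wrist")
im=f["frame"];c=im[200:240,80:140]
cv2.imwrite("pics/w5.png",cv2.resize(c,None,fx=10,fy=10,interpolation=cv2.INTER_NEAREST))
P=wcloud(f,s);u=np.array([np.cos(np.radians(97.9)),np.sin(np.radians(97.9))]);D=P[...,:2]-[581,-121.5]
gx=D@u
# knob
z=P[...,2]
for r in (222,225):
  print(r,[(i,int(im[r,i].mean()),round(float(gx[r,i]),1),round(float(z[r,i]),0)) for i in range(98,124)])
E
```

```text
222 [(98, 151, 138.9, 151.0), (99, 151, 139.1, 150.0), (100, 129, 139.4, 149.0), (101, 97, 139.6, 148.0), (102, 99, 140.2, 149.0), (103, 98, 140.3, 148.0), (104, 100, 140.6, 147.0), (105, 100, 140.2, 145.0), (106, 80, 140.6, 144.0), (107, 52, 140.2, 142.0), (108, 125, 140.6, 142.0), (109, 140, 141.5, 143.0), (110, 134, 142.1, 143.0), (111, 134, 142.6, 142.0), (112, 135, 143.5, 143.0), (113, 133, 143.7, 142.0), (114, 134, 144.3, 142.0), (115, 135, 144.9, 142.0), (116, 135, 145.0, 141.0), (117, 139, 145.9, 142.0), (118, 132, 146.9, 143.0), (119, 131, 147.4, 143.0), (120, 136, 148.0, 142.0), (121, 134, 148.6, 143.0), (122, 136, 149.1, 142.0), (123, 132, 149.8, 143.0)]
225 [(98, 158, 139.2, 151.0), (99, 149, 140.0, 152.0), (100, 116, 139.7, 150.0), (101, 94, 140.2, 150.0), (102, 101, 140.4, 149.0), (103, 98, 140.3, 148.0), (104, 99, 139.7, 146.0), (105, 90, 140.1, 145.0), (106, 28, 140.0, 144.0), (107, 97, 141.2, 145.0), (108, 153, 141.1, 144.0), (109, 145, 141.9, 144.0), (110, 138, 143.0, 145.0), (111, 142, 143.0, 144.0), (112, 142, 143.6, 144.0), (113, 142, 144.7, 145.0), (114, 141, 144.8, 144.0), (115, 141, 145.1, 143.0), (116, 142, 146.1, 144.0), (117, 141, 146.7, 144.0), (118, 142, 147.6, 145.0), (119, 140, 147.5, 143.0), (120, 144, 148.5, 144.0), (121, 138, 149.1, 144.0), (122, 141, 149.2, 143.0), (123, 143, 150.2, 144.0)]
```

View pics/w5.png

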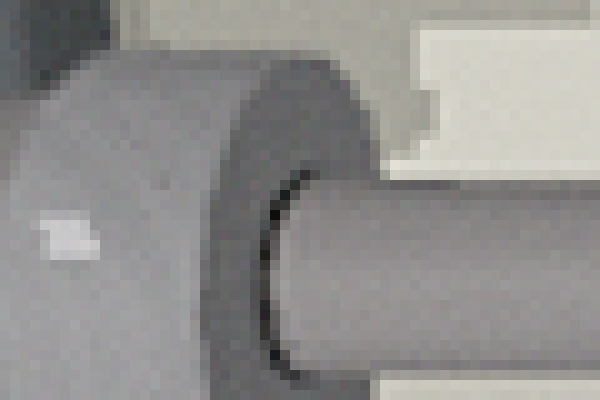

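{"op": "carry_out", "data": {
  "increments": [
    [[0, 0, 0], [0.8, 0, 0], 1],
    [[0, 0, 0], [0.8, 0, 0], 1],
    [[0, 0, 0], [0.8, 0, 0], 1],
    [[0, 0, 0], [0.8, 0, 0], 1],
    [[0, 0, 0], [0.8, 0, 0], 1],
    [[0, 0, 0], [0.8, 0, 0], 1]
  ]
}}

```text
time_s: 16.33
ee_pos: [549.8, 107.5, 351.5]
ee_rot: [-90.1, 0.3, 98.0]
force: [2.2, -9.7, 5.3]
gripper_width: 15.0
```

```bash
python3 - <<'E'
from h import *
from workcell import env
s=env.state();print(s["time_s"],s["ee_pos"],s["force"],s["gripper_width"])
f=env.grab_frame("wrist");im=f["frame"].mean(2).astype(int)
for r in (222,225,228,231): print(r,im[r,96:116].tolist())
g=env.grab_frame("scene");t=env.grab_frame("top")
for n,a in(("scene",g),("top",t)):
    o=dict(np.load(n+"0.npz"));P=cloud(a);Q=cloud(o)
    for X in(Q,P):
        x,y,z=X[...,0],X[...,1],X[...,2];m=(z>92)&(z<115)&(y>190)&(y<400)&(x>400)&(x<680)
        print(n,"platter",X[m].mean(0).round(1))
E
```

```text
16.3333 [549.80983648 107.51662862 351.52110387] [ 2.20597529 -9.71906852  5.26107123] 15.026592371153361
222 [149, 153, 148, 116, 101, 96, 99, 102, 101, 66, 0, 71, 137, 139, 136, 133, 134, 135, 132, 136]
225 [149, 162, 148, 106, 99, 101, 99, 105, 95, 13, 34, 85, 129, 148, 145, 142, 145, 140, 142, 142]
228 [157, 157, 138, 97, 99, 100, 102, 98, 65, 0, 71, 139, 156, 150, 150, 150, 148, 151, 149, 149]
231 [159, 154, 126, 96, 97, 102, 97, 104, 93, 0, 40, 114, 154, 151, 150, 148, 148, 146, 149, 147]
scene platter [539.1 261.3  99.8]
scene platter [539.1 261.4  99.8]
top platter [527.7 261.7  99.1]
top platter [523.3 289.1  99. ]
```

```bash
python3 -c "
from workcell import env
env.job_done();s=env.state();print(s['time_s'],s['force'],s['gripper_width'],s['ee_pos'])"
```

```text
the job is handed in; nothing more can be done
the job is handed in; nothing more can be done
```

I wound the handwheel clockwise about 2.03 turns by its crank handle until the carriage reached its stop. I then gripped the pull knob, drew the rod out to its ring mark, and handed the job in at about 16.4 s, still holding the knob. The interface reports no verdict, and it returned no arm state after hand-in.

- **Carriage:** the knob top dropped from about 225 mm to 184 mm. The resisting force on the wheel rose to about 10 N at the end, so the carriage is on its stop collar.
- **Rod and ring mark:** the tool moved about 60.8 mm from where it gripped the knob. The wrist camera shows about 1.2 mm of the black ring clear of the barrel mouth, so the mark is within about 1 mm. The pull was about 10 N, against a nominal 9 N at the mark, and the grip opening was 15 mm.
- **Platter:** in the scene camera it stayed within 0.1 mm of where it started. The top camera disagreed, moving about 28 mm, which I put down to the arm blocking its view.
- **Other objects:** I saw no disturbance in the pictures, but I did not measure their positions at the end.

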